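# Slide a nest block round the bed attachments into its locating corner

### The job

Set up the printing machine's bed: push the white nest block across the bed, steering it round the three bolted-down attachments (toggle clamp, photo-eye post, air cylinder) so that neither the block nor the robot touches any of them, and home into the steel locating corner, snug and square against both the long rail and the short end stop. Keep the block flat on the bed all the way, leave the loose tools and the oil bottle where they are, and back the gripper off when it is home.

Things in the scene. Friction and masses are not known exactly. Their poses are not given: they have to be found in the camera images.
- nest: White plastic block, solid, 100 mm (its x) by 140 mm (its y) by 40 mm high, 0.55 to 0.9 kg, too wide to grip, with a grey plier-shaped rubber inlay on top. Origin: centre of its underside, on the bed (z = 0). Starts on the robot's left, long axis along world y within 20 degrees. Slides on the bed, friction about 0.5 to 0.7; two spread fingertips against one side face push it straight.
- corner: Fixed steel stops, 18 mm thick, 25 mm high, yaw within 5 degrees. Origin: on the bed where the two stop faces meet. Long rail on the far side: its face (looking to -x, the robot) is the plane x = 0 from y = -18 to 152 mm. Short end stop on the right: its face (looking to +y, left) is the plane y = 0 from x = -90 to -12 mm.
- home (a point): Where the centre of the block's underside is when the block lies against both stops: at x = -50 mm, y = 70 mm in the corner's frame, axes as the corner's. The block's long axis then lies along the rail, either way round.
- clamp: Fixed toggle clamp, red handle grip, dark riser: 52 (x) by 114 (y) by 95 mm high. Origin: centre of its foot on the bed. Of the three attachments (places swap) one stands on the robot's side of the way, two on the far side; in the corner's frame the lane from x = -165 mm to x = 0 between them is free for all y above 0.
- eye: Fixed attachment: photo-eye on an aluminium post with a 56 mm (x) by 64 mm (y) foot, black sensor head, 95 mm high. Origin: centre of its foot on the bed. Do not touch.
- cylinder: Fixed attachment: short air cylinder lying along its y axis on two foot brackets, with two brass fittings on top, 60 mm (x) by 108 mm (y, the rod end reaches 56 mm to +y) by 65 mm high. Origin: centre of its footprint on the bed. Do not touch.
- pliers_a: Loose pliers with red grips, 150 mm long, lying on the bed right of the corner; leave alone. Origin under the pivot, jaws to its +x.
- pliers_b: Loose pliers with red grips, 150 mm long, lying by the crate on the right; leave alone. Origin under the pivot, jaws to its +x.
- driver: Loose black-handled screwdriver, 190 mm long, lying on the robot's right; leave alone. Origin at mid-length.
- wrench: Loose steel wrench, 170 mm long, lying near the robot on its right; leave alone. Origin at mid-length.
- oiler: White oil bottle with red cap, 52 mm across, 130 mm high, standing right of the corner; leave alone. Origin: centre of its underside.

How it is judged:
At the end, for the whole second after the job is handed in: The nest block lies flat and at rest on the bed in the locating corner, long side to the rail: gap to the rail and gap to the end stop each at most 4 mm, square to them within 0.04 rad (2.3 degrees) (x of nest in the frame of home between -0.004 and 0.004 m and y of nest in the frame of home between -0.004 and 0.004 m and angle between the y axis of nest and the y axis of corner, either way round below 0.04 rad and angle between nest's own z axis and vertical below 0.05 rad and height (world z) of nest below 0.004 m and linear speed of nest below 0.01 m/s); the robot touches nothing.
It fails at once if anything (block, loose thing or robot) touches the toggle clamp with more than 1 N (contact force between clamp and anything else above 1 N).
It fails at once if anything (block, loose thing or robot) touches the photo-eye post with more than 1 N (contact force between eye and anything else above 1 N).
It fails at once if anything (block, loose thing or robot) touches the air cylinder with more than 1 N (contact force between cylinder and anything else above 1 N).
It fails at once if the nest block is lifted more than 8 mm or tipped more than 0.12 rad (height (world z) of nest above 0.008 m or angle between nest's own z axis and vertical above 0.12 rad).
It fails at once if a loose tool or the oil bottle is moved more than 15 mm (distance of any of pliers_a, pliers_b, driver, wrench, oiler from where it was at the start of the episode above 0.015 m).
It also fails if it takes over 61 s, if anything falls off the work surface, if the arm or the gripper's body presses on something with over 40 N, if the wrist force passes 120 N, or if a joint passes its speed limit or range.

### The arm

A 6-joint arm with a two-finger parallel gripper is mounted at the origin on the work surface. World frame = base frame: x ahead of the robot, y to its left, z up, the work surface at z = 0. Lengths are in m, angles in rad, forces in N, time in s.
With the tool pointing down it reaches from about 0.35 to 0.775 m from the base axis. Payload 5.5 kg.
Tool frame: the origin (TCP) lies between the finger pads; the fingertips stand 22 mm ahead of it and the grasp point (between the pads) lies 3 mm ahead of it; z points along the fingers, y is the line along which they close (so a half turn about z gives the same grasp; the last joint's range is limited). The gripper opens to 85 mm and grips with 20 to 120 N. Pads are 22 mm wide; open, the fingers measure 114 mm over their backs; the gripper's body (76 mm by 85 mm) begins 54 mm behind the grasp point. The pads swing forward as they close: fully open they stand 13 mm farther back than shut.
Start: joints at [1.106, 0.313, 0.046, 1.304, 0, 1.431], TCP at [0.184, 0.545, 0.253] pointing down, gripper open.
Joint ranges: [-2.76, 2.76], [-0.86, 1.69], [-1.03, 1.26], [-2.2, 2.34], [-1.47, 1.5], [-3.14, 3.14]. Speed limits (rad/s): [2.57, 2.57, 3.14, 3.14, 3.14, 3.14].

### API

Orientations are given as a unit quaternion [w, x, y, z].
In Python, from workcell import env gives the robot as it stands.
- The arm moves only by the shell command python3 nudge.py 'ROWS' [OPENING] [FORCE]. ROWS is a JSON list of rows, 1 to 8 of them, each written [[dx, dy, dz], [rx, ry, rz]]: dx, dy, dz in fractions of the full range, 1 being 0.5 m, then a rotation vector rx, ry, rz in a scale on which 1.0 is 2 rad; each row is the pose to reach, as a shift and turn from the pose commanded when the command began, along the tool's axes at that moment; what a row does not reach only later rows make up. A row lasts 1/8 s, in which the tool goes at most 0.0625 m and 0.188 rad, less where a joint would pass 70% of its speed; a pose out of reach is approached as far as the arm can. OPENING is the finger opening in m, set as the command begins (- or left out keeps the last). The fingers move at their own pace and stop on an object; FORCE is the grip in N (left out, the last holds). Time passes only in rows, so rows that do not move let the fingers close. It prints the time, the measured TCP pose, the force, the opening and the grip force at its end. No shift or turn number may pass 1 either way. Input that does not fit is refused with a message, and nothing moves.
- env.get_state(): the state, without advancing time (a new reading comes with each control period).
- env.read_camera(name): name is "scene" or "top" or "wrist"; returns a dict with "image" (400x640x3 uint8, red, green, blue), "K" (3x3 intrinsics, pixels), "D" ([k1, k2, p1, p2, k3] as OpenCV has them; the pictures are not rectified), "R" (3x3) and "t" (3): a world point X has camera coordinates R X + t. Camera axes: x right, y down, z forward; pixel columns grow to the right and rows downward; lengths in m; the calibration is good to about 2 mm. A picture is of the moment at which its call begins. There is no depth.
- env.hand_in(): hands the job in; it is judged then, once.
The state is a dict: "clock": time; "joint_pos": joint angles; "qvel": joint speeds; "tau": joint torques, N m; "tcp_pos": TCP position; "orientation": TCP orientation; "wrist_force": force on the tool from outside, world axes, zero at the start; "ft_torque": the same for the moment, N m; "finger_gap": finger opening in m; "grip_force": force on a finger pad.
Only numpy, scipy, OpenCV 4.12 (cv2) and the standard library are available. Lean on these libraries where they do the work, as an engineer would, in place of code of your own. Each camera call takes 0.05 s, during which the arm holds its last target. There are 200 camera calls.

## Working session

There is one attempt and no reset: what is moved stays moved. The work goes in short steps, Python scripts to look and compute and a shell command to move; the robot and the scene stay as the last step left them, time stands still between calls to the robot, and variables do not carry over. Pictures are saved under pics/ and viewed, at most 10 in all, crops included, and the job is handed in when it is done.

```bash
ls; mkdir -p pics; python3 - <<'E'
from workcell import env
import cv2
for n in("scene","top"):
    r=env.read_camera(n); cv2.imwrite(f"pics/{n}0.png",r["image"][:,:,::-1]); print(n,r["K"],r["D"],r["R"],r["t"])
print(env.get_state())
E
```

```text
nudge.py
pics
workcell.py
scene [[464.97432089   0.         316.37304913]
 [  0.         464.97432089 200.99776854]
 [  0.           0.           1.        ]] [0.02144497 0.         0.         0.         0.        ] [[ 0.2795468   0.9599318   0.01960936]
 [ 0.55398969 -0.144582   -0.81987283]
 [-0.78418684  0.24005621 -0.57220976]] [-0.07747432 -0.28784845  1.60219487]
top [[450.14958976   0.         319.83570595]
 [  0.         450.14958976 195.14182138]
 [  0.           0.           1.        ]] [-0.03714587  0.          0.          0.          0.        ] [[ 0.01430713 -0.999792    0.01453472]
 [-0.99835876 -0.01508977 -0.0552456 ]
 [ 0.05545344 -0.01372046 -0.998367  ]] [-0.08023055  0.5353396   1.0348702 ]
{'clock': 0.1, 'joint_pos': array([ 1.10639954e+00,  3.13891203e-01,  4.50670547e-02,  1.30360268e+00,
       -1.34410994e-06,  1.43120913e+00]), 'qvel': array([ 1.02189447e-03, -3.25076430e-03,  1.85197753e-03, -1.92899376e-03,
       -1.37289062e-05, -9.97792621e-05]), 'tau': array([ 2.41759168e-03, -4.81719553e+01,  2.99247891e+01,  1.25590700e-02,
       -1.89744324e-04, -1.76777963e-06]), 'tcp_pos': array([0.18330537, 0.54454215, 0.25250697]), 'orientation': array([-2.41831592e-04,  1.61691772e-01,  9.86840973e-01, -7.78554654e-04]), 'wrist_force': array([-0.30622804,  0.31212225,  0.36581469]), 'ft_torque': array([0.00257091, 0.02355794, 0.0165685 ]), 'grip_force': 0.0, 'finger_gap': 0.08502249580165118}
```

View pics/top0.png

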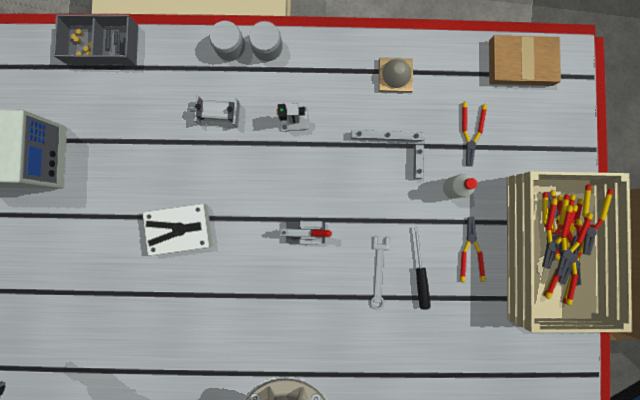

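View pics/scene0.png

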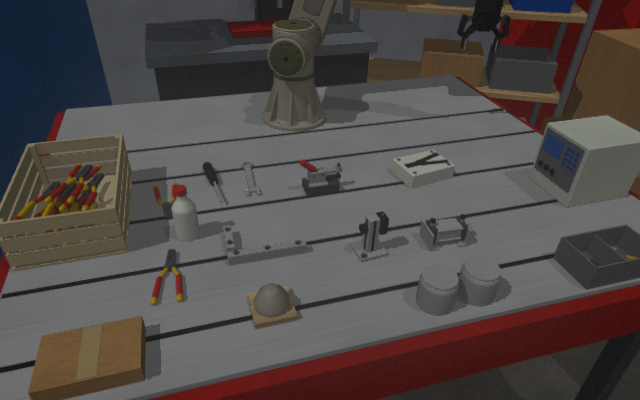

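The top view shows the nest at about (176,230), the corner at (420,135), the clamp at (307,233), the eye at (291,115) and the cylinder at (215,110). The scene view agrees with this layout. Next I'll take the block from a mask and look at a magnified crop of the corner.

```bash
cat > h.py <<'E'
import numpy as np, cv2
from workcell import env
def ray(r,px,z):
    p=cv2.undistortPoints(np.array(px,float).reshape(-1,1,2),np.array(r["K"]),np.array(r["D"])).reshape(-1,2)
    R=np.array(r["R"]);t=np.array(r["t"]);c=-R.T@t
    d=np.c_[p,np.ones(len(p))]@R
    return c+d*((z-c[2])/d[:,2])[:,None]
def nest(r,v=225,lim=None):
    im=r["image"]; m=(im.min(2)>v).astype(np.uint8)
    if lim: x0,y0,x1,y1=lim; q=np.zeros_like(m); q[y0:y1,x0:x1]=m[y0:y1,x0:x1]; m=q
    m=cv2.morphologyEx(m,cv2.MORPH_OPEN,np.ones((3,3)))
    cs,_=cv2.findContours(m,cv2.RETR_EXTERNAL,cv2.CHAIN_APPROX_NONE)
    c=max(cs,key=cv2.contourArea)
    w=ray(r,c.reshape(-1,2),.04)[:,:2]
    (cx,cy),s,a=cv2.minAreaRect((w*1000).astype(np.float32))
    if s[0]>s[1]: a+=90     # a: direction of the short side
    a=(a+90)%180-90
    return cx,cy,s,a,c.reshape(-1,2)
E
python3 - <<'E'
from h import *
r=env.read_camera("top"); im=r["image"]
for v in (190,205,220,235):
    n=nest(r,v,(120,180,230,280)); print(v,n[:4])
print(im[225,150],im[200,250],im[135,380],im[160,419],im[127,380])
c=im[115:195,335:435,::-1]; c=cv2.resize(c,None,fx=7,fy=7,interpolation=cv2.INTER_CUBIC)
cv2.imwrite("pics/corner.png",c)
a=im[90:250,180:340,::-1]; cv2.imwrite("pics/att.png",cv2.resize(a,(600,600),interpolation=cv2.INTER_CUBIC))
E
```

```text
190 (454.36529541015625, 245.8389892578125, (96.54011535644531, 119.41228485107422), 9.003395080566406)
205 (454.318603515625, 245.9248046875, (96.21453094482422, 118.4434814453125), 9.196763038635254)Traceback (most recent call last):
  File "<stdin>", line 4, in <module>
  File "h.py", line 13, in nest
    c=max(cs,key=cv2.contourArea)
ValueError: max() iterable argument is empty
```

```bash
python3 - <<'E'
from h import *
r=env.read_camera("top"); im=r["image"]
for v in (165,175,185):
    n=nest(r,v,(120,180,230,280)); print(v,n[:4],cv2.boundingRect(n[4]))
print(im[225,150],im[200,250],im[135,380],im[160,419],im[127,380])
def crop(x0,y0,w,h,f,n):
    c=cv2.resize(im[y0:y0+h,x0:x0+w,::-1],None,fx=f,fy=f,interpolation=cv2.INTER_CUBIC); return c
cv2.imwrite("pics/corner.png",crop(340,115,100,80,7,0))
cv2.imwrite("pics/att.png",crop(135,90,210,180,3.3,0)[:594,:693])
E
```

```text
165 (465.7948913574219, 281.2396240234375, (142.36253356933594, 200.0490264892578), 2.1925153732299805) (120, 193, 89, 63)
175 (453.48284912109375, 254.57337951660156, (99.21009826660156, 139.5201873779297), 8.800830841064453) (143, 204, 66, 51)
185 (454.468017578125, 246.2271728515625, (96.86264038085938, 122.07941436767578), 9.004443168640137) (151, 204, 58, 50)
[30 28 30] [166 172 174] [159 166 168] [167 175 176] [169 175 176]
```

View pics/corner.png

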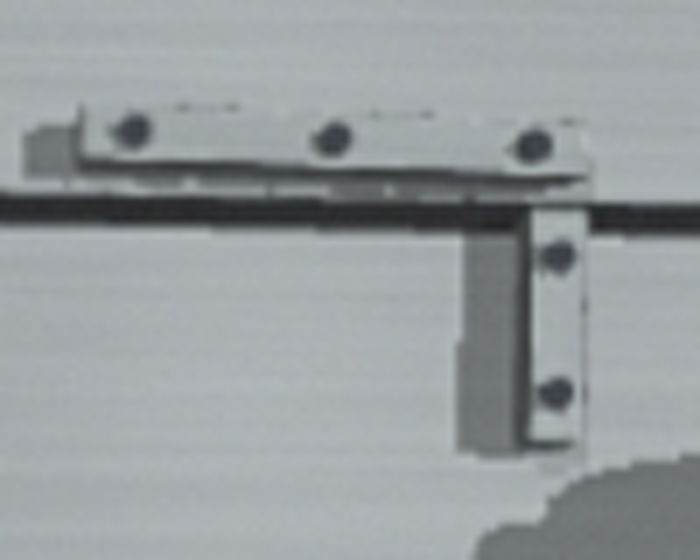

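View pics/att.png

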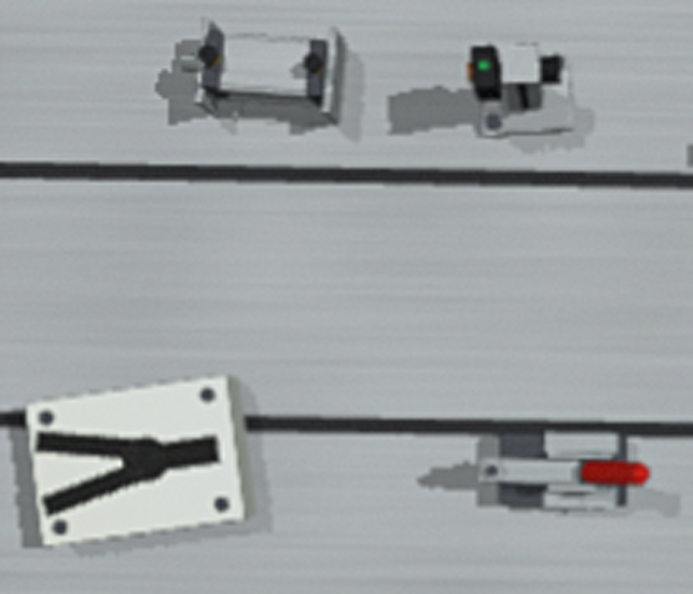

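The corner crop shows rail screws at (133,130), (333,138) and (533,146) and stop screws at (558,256) and (555,392). The second crop shows the attachments. The lane between them is clear, and the block has about +9° of yaw. Next I'll compute metric positions.

```bash
python3 - <<'E'
from h import *
r=env.read_camera("top")
f=lambda L,x0,y0,s,z: np.round(ray(r,[(x0+(x+.5)/s-.5,y0+(y+.5)/s-.5) for x,y in L],z)*1000,1)[:,:2]
print("railscrews",f([(133,130),(333,138),(533,146)],340,115,7,.025))
print("stopscrews",f([(558,256),(555,392)],340,115,7,.025))
print("rail face top",f([(85,157),(300,166),(525,177)],340,115,7,.025))
print("stop face top",f([(530,215),(529,435)],340,115,7,.025))
print("clamp base near/far/L/R z0",f([(480,507),(480,430),(625,505),(650,470)],135,90,3.3,0.01))
print("clamp top", f([(545,432),(620,432),(650,472)],135,90,3.3,.05))
print("cyl near", f([(205,115),(325,122),(345,30)],135,90,3.3,.0))
print("eye near", f([(480,137),(572,130)],135,90,3.3,.005))
n=nest(r,175,(120,180,230,280)); print(n[:4])
E
```

```text
railscrews [[ 682.3 -160.6]
 [ 680.8 -227.5]
 [ 679.3 -294.7]]
stopscrews [[ 642.4 -303.2]
 [ 596.8 -302.2]]
rail face top [[ 672.9 -144.6]
 [ 671.1 -216.5]
 [ 668.8 -292. ]]
stop face top [[ 656.  -293.7]
 [ 582.2 -293.5]]
clamp base near/far/L/R z0 [[ 423.    18.5]
 [ 477.3   19.6]
 [ 425.9  -83.8]
 [ 450.8 -101.2]]
clamp top [[476.6 -27.7]
 [477.4 -78.8]
 [450.5 -99.6]]
cyl near [[701.8 223.7]
 [697.9 136.7]
 [765.7 124. ]]
eye near [[687.7  24. ]
 [693.9 -42.1]]
(453.4705505371094, 254.6529541015625, (99.21009826660156, 139.35911560058594), 8.800830841064453)
```

```bash
cat >> h.py <<'E'
from scipy.spatial.transform import Rotation as Ro
def go(x,y,z,yawdeg):
    s=env.get_state(); q=s["orientation"]; R=Ro.from_quat([q[1],q[2],q[3],q[0]]).as_matrix()
    d=R.T@(np.array([x,y,z])-s["tcp_pos"])
    a=np.radians(yawdeg); ty=[np.cos(a),np.sin(a),0]; tz=[0,0,-1]
    G=np.c_[np.cross(ty,tz),ty,tz]
    print("go",np.round(d,4),np.round(Ro.from_matrix(R.T@G).as_rotvec(),3), "yaw now",round(np.degrees(np.arctan2(R[1,1],R[0,1])),2))
E
python3 - <<'E'
from h import *
r=env.read_camera("top");im=r["image"]
m=(im[...,0]>150)&(im[...,1]<80); m[:,:440]=0;m[:165]=0;m[200:]=0;m[:,500:]=0
ys,xs=np.nonzero(m); print(xs.mean(),ys.mean(),ray(r,[(xs.mean(),ys.mean())],.125))
go(.378,.243,.25,98.8); go(.378,.243,.035,98.8)
E
```

```text
471.375 183.0681818181818 [[ 0.56074259 -0.39048047  0.125     ]]
go [-0.2807 -0.2239  0.0031] [-0.001 -0.    -0.478] yaw now 71.39
go [-0.2807 -0.2238  0.2181] [-0.001 -0.    -0.478] yaw now 71.39
```

The manual's scale: shifts go in shares of 0.5 m and turns go in shares of 2 rad. Converting my numbers, -0.281 m / 0.5 = -0.562, -0.25 m / 0.5 = -0.5, -0.478 rad / 2 = -0.239.

```bash
python3 nudge.py '[[[-0.1,-0.08,0],[0,0,-0.04]],[[-0.2,-0.16,0],[0,0,-0.08]],[[-0.3,-0.24,0],[0,0,-0.125]],[[-0.4,-0.32,0],[0,0,-0.17]],[[-0.5,-0.4,0],[0,0,-0.21]],[[-0.562,-0.448,0],[0,0,-0.239]],[[-0.562,-0.448,0.12],[0,0,-0.239]],[[-0.562,-0.448,0.24],[0,0,-0.239]]]' 0.085
python3 -c "
from h import *
go(.378,.243,.035,98.8)"
```

```text
clock: 1.3
tcp_pos: [0.3798, 0.2425, 0.1328]
orientation: [0.002, -0.075, 0.997, 0.001]
wrist_force: [0.0, 0.7, -1.2]
finger_gap: 0.0849
grip_force: 0.0
go [0.0021 0.0007 0.0978] [ 0.001  0.004 -0.003] yaw now 98.64
```

To row units: 0.098 m / 0.5 = 0.196, -0.008 m / 0.5 = -0.016.

```bash
python3 nudge.py '[[[0,0,0.1],[0,0,0]],[[0.004,0,0.19],[0,0,0]],[[0.004,0,0.196],[0,0,0]],[[-0.016,0,0.196],[0,0,0]],[[-0.036,-0.002,0.196],[0,0,0]]]'
python3 -c "
from h import *
go(.524,.251,.035,88.7)"
```

```text
clock: 1.92
tcp_pos: [0.3978, 0.2456, 0.0371]
orientation: [0.001, -0.077, 0.997, 0.001]
wrist_force: [-5.5, -0.0, 5.2]
finger_gap: 0.085
grip_force: 3.5
go [-0.1255 -0.014   0.0024] [0.001 0.002 0.176] yaw now 98.81
```

To row units: -0.08 m / 0.5 = -0.16, -0.07 m / 0.5 = -0.14, 0.12 rad / 2 = 0.06.

```bash
python3 nudge.py '[[[-0.02,-0.002,0],[0,0,0.005]],[[-0.044,-0.004,0],[0,0,0.015]],[[-0.068,-0.006,0],[0,0,0.025]],[[-0.092,-0.01,0],[0,0,0.035]],[[-0.116,-0.012,0],[0,0,0.045]],[[-0.14,-0.016,0],[0,0,0.055]],[[-0.16,-0.018,0],[0,0,0.06]],[[-0.16,-0.018,0],[0,0,0.06]]]'
python3 -c "
from h import *
go(.524,.251,.035,88.7)
r=env.read_camera('top')
for v in (170,175,180): print(nest(r,v,(120,140,260,280))[:4])
cv2.imwrite('pics/p1.png',r['image'][:,:,::-1])"
```

```text
clock: 2.92
tcp_pos: [0.4788, 0.2484, 0.0365]
orientation: [0.002, -0.016, 1.0, 0.0]
wrist_force: [1.3, -0.5, 0.4]
finger_gap: 0.0853
grip_force: 0.1
go [-0.0453  0.0011  0.0017] [0.001 0.003 0.055] yaw now 91.88
(567.1604614257812, 220.034912109375, (310.6373596191406, 156.82080078125), -0.5307540893554688)
(541.8870849609375, 241.18539428710938, (96.69085693359375, 121.39938354492188), 1.5715512037277222)
(541.8552856445312, 241.18417358398438, (96.63719177246094, 121.39285278320312), 1.576193928718567)
```

View pics/p1.png

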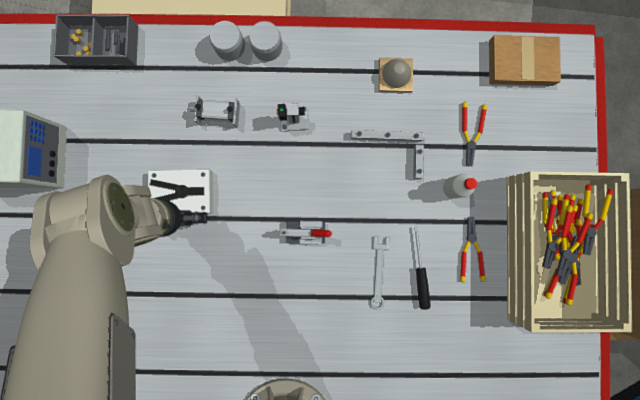

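The block at (180,190) is clean against the fingers and nearly square, with the lane clear. I'll finish this push, back off and raise.

To row units: -0.08 m / 0.5 = -0.16, -0.045 m / 0.5 = -0.09, 0.055 rad / 2 = 0.0275.

```bash
python3 nudge.py '[[[-0.024,0,0],[0,0,0.0075]],[[-0.048,0,0.002],[0,0,0.015]],[[-0.072,0.002,0.002],[0,0,0.0225]],[[-0.09,0.002,0.002],[0,0,0.0275]],[[-0.09,0.002,0.002],[0,0,0.0275]],[[-0.04,0.002,0.002],[0,0,0.0275]],[[0.04,0.002,-0.04],[0,0,0.0275]],[[0.04,0.002,-0.16],[0,0,0.0275]]]'
python3 -c "
from h import *
r=env.read_camera('top')
for v in (174,177,180): print(nest(r,v,(120,140,260,280))[:4])
go(.585,.350,.12,178.7)
go(.585,.350,.035,178.7)"
```

```text
clock: 3.98
tcp_pos: [0.4488, 0.2462, 0.1115]
orientation: [-0.006, 0.01, 1.0, -0.003]
wrist_force: [1.8, 0.3, -0.2]
finger_gap: 0.0848
grip_force: 0.0
(583.321044921875, 248.71351623535156, (100.90933227539062, 138.5133056640625), 0.797721803188324)
(582.9178466796875, 249.29541015625, (139.42616271972656, 99.56436920166016), -0.5216217041015625)
(582.916259765625, 249.12234497070312, (138.90611267089844, 99.56436920166016), -0.5216217041015625)
go [-0.1259  0.1037  0.0032] [-0.003  0.005 -1.569] yaw now 88.81
go [-0.1254  0.1035  0.0882] [-0.003  0.005 -1.569] yaw now 88.81
```

To row units: -0.125 m / 0.5 = -0.25, 0.104 m / 0.5 = 0.208, -1.44 rad / 2 = -0.72.

```bash
python3 nudge.py '[[[0,0.04,0],[0,0,-0.09]],[[-0.04,0.12,0],[0,0,-0.18]],[[-0.08,0.208,0],[0,0,-0.27]],[[-0.14,0.208,0],[0,0,-0.36]],[[-0.2,0.208,0],[0,0,-0.45]],[[-0.25,0.208,0],[0,0,-0.54]],[[-0.25,0.208,0],[0,0,-0.63]],[[-0.25,0.208,0],[0,0,-0.72]]]' 0.055
python3 -c "
from h import *
go(.584,.352,.035,178.7)"
```

```text
clock: 5.03
tcp_pos: [0.5856, 0.3498, 0.1156]
orientation: [0.001, -0.653, 0.757, -0.001]
wrist_force: [-0.6, 1.0, 0.1]
finger_gap: 0.0547
grip_force: 0.0
go [-0.0019  0.0021  0.0806] [-0.003  0.001 -0.125] yaw now 171.56
```

To row units: 0.08 m / 0.5 = 0.16, 0.04 m / 0.5 = 0.08, -0.125 rad / 2 = -0.0625.

```bash
python3 nudge.py '[[[-0.004,0.004,0],[0,0,-0.0625]],[[-0.004,0.004,0.08],[0,0,-0.0625]],[[-0.004,0.004,0.16],[0,0,-0.0625]],[[-0.004,0.004,0.16],[0,0,-0.0625]]]'
python3 -c "
from h import *
go(.585,.250,.035,178.7)"
```

```text
clock: 5.52
tcp_pos: [0.5804, 0.3509, 0.0321]
orientation: [-0.003, -0.697, 0.717, 0.001]
wrist_force: [-1.1, -0.4, 0.7]
finger_gap: 0.0551
grip_force: 0.0
go [ 0.1007 -0.0074 -0.0026] [ 0.005 -0.003 -0.005] yaw now 178.41
```

To row units: 0.09 m / 0.5 = 0.18, 0.085 m / 0.5 = 0.17, -0.005 rad / 2 = -0.0025.

```bash
python3 nudge.py '[[[0.02,-0.004,-0.004],[0,0,-0.0025]],[[0.042,-0.004,-0.004],[0,0,-0.0025]],[[0.066,-0.006,-0.004],[0,0,-0.0025]],[[0.092,-0.008,-0.004],[0,0,-0.0025]],[[0.118,-0.01,-0.004],[0,0,-0.0025]],[[0.144,-0.01,-0.004],[0,0,-0.0025]],[[0.17,-0.01,-0.004],[0,0,-0.0025]],[[0.18,-0.01,-0.004],[0,0,-0.0025]]]'
python3 -c "
from h import *
r=env.read_camera('top')
for v in (174,178,182): print(nest(r,v,(120,140,290,245))[:4])
cv2.imwrite('pics/p2.png',r['image'][80:280,100:400,::-1])
go(.59,-.133,.035,178.7)"
```

```text
clock: 6.52
tcp_pos: [0.5866, 0.2625, 0.04]
orientation: [0.003, -0.699, 0.715, -0.0]
wrist_force: [-0.5, 7.7, 4.0]
finger_gap: 0.0551
grip_force: 3.4
(589.828857421875, 172.80209350585938, (123.10144805908203, 110.89470672607422), -0.38216400146484375)
(584.6631469726562, 172.16175842285156, (121.11906433105469, 99.83264923095703), -1.300689697265625)
(584.8407592773438, 172.4857177734375, (120.3301773071289, 99.17171478271484), -1.4262313842773438)
go [ 0.3949 -0.0125  0.0035] [-0.004  0.004 -0.   ] yaw now 178.67
```

View pics/p2.png

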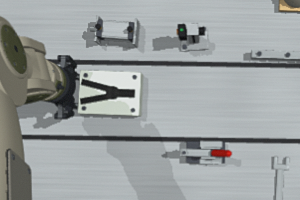

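To row units: 0.11 m / 0.5 = 0.22, -0.001 m / 0.5 = -0.002.

```bash
python3 nudge.py '[[[0.026,0,0.004],[0,0,0]],[[0.054,-0.002,0.008],[0,0,0]],[[0.082,-0.002,0.008],[0,0,0]],[[0.11,-0.004,0.008],[0,0,0]],[[0.138,-0.004,0.008],[0,0,0]],[[0.166,-0.006,0.008],[0,0,0]],[[0.194,-0.006,0.008],[0,0,0]],[[0.22,-0.008,0.008],[0,0,0]]]'
python3 -c "
from h import *
r=env.read_camera('top')
for v in (178,182): print(nest(r,v,(120,140,350,225))[:4])
go(.59,-.133,.035,178.7)"
```

```text
clock: 7.58
tcp_pos: [0.5876, 0.1529, 0.0354]
orientation: [0.003, -0.699, 0.715, 0.0]
wrist_force: [-0.2, 8.5, 5.4]
finger_gap: 0.055
grip_force: 3.8
(585.2816162109375, 63.9307861328125, (121.4737777709961, 99.81889343261719), -1.328704833984375)
(585.1155395507812, 64.06327056884766, (121.367919921875, 99.30760192871094), -1.4214706420898438)
go [ 2.838e-01 -8.900e-03 -2.000e-04] [-0.003  0.001 -0.   ] yaw now 178.68
```

To row units: 0.112 m / 0.5 = 0.224, 0.098 m / 0.5 = 0.196.

```bash
python3 nudge.py '[[[0.028,0,0],[0,0,0]],[[0.056,-0.002,0],[0,0,0]],[[0.084,-0.002,0],[0,0,0]],[[0.112,-0.004,0],[0,0,0]],[[0.14,-0.004,0],[0,0,0]],[[0.168,-0.006,0],[0,0,0]],[[0.196,-0.006,0],[0,0,0]],[[0.224,-0.006,0],[0,0,0]]]'
python3 -c "
from h import *
r=env.read_camera('top')
for v in (178,182): print(nest(r,v,(150,140,400,225))[:4])
go(.59,-.133,.035,178.7)"
```

```text
clock: 8.62
tcp_pos: [0.5877, 0.0408, 0.0349]
orientation: [0.002, -0.699, 0.715, 0.0]
wrist_force: [0.5, 7.9, 6.4]
finger_gap: 0.0545
grip_force: 4.0
(590.4656982421875, -48.77379608154297, (121.12982177734375, 109.3482894897461), -1.2726669311523438)
(585.7183227539062, -48.62708282470703, (121.1216049194336, 99.09999084472656), -1.3395156860351562)
go [ 0.1715 -0.0064 -0.0004] [-0.002  0.    -0.   ] yaw now 178.68
```

To row units: 0.112 m / 0.5 = 0.224, 0.098 m / 0.5 = 0.196.

```bash
python3 nudge.py '[[[0.028,0,0],[0,0,0]],[[0.056,-0.002,0],[0,0,0]],[[0.084,-0.002,0],[0,0,0]],[[0.112,-0.004,0],[0,0,0]],[[0.14,-0.004,0],[0,0,0]],[[0.168,-0.006,0],[0,0,0]],[[0.196,-0.006,0],[0,0,0]],[[0.224,-0.006,0],[0,0,0]]]'
python3 nudge.py '[[[0.026,0,0],[0,0,0]],[[0.052,-0.002,0],[0,0,0]],[[0.076,-0.002,0],[0,0,0]],[[0.096,-0.002,0],[0,0,0]],[[0.11,-0.002,0],[0,0,0]],[[0.11,-0.002,0],[0,0,0]]]'
python3 -c "
from h import *
r=env.read_camera('top')
for v in (178,182): print(nest(r,v,(250,140,450,225))[:4])
cv2.imwrite('pics/p3.png',cv2.resize(r['image'][100:240,300:500,::-1],None,fx=3,fy=3))
go(.55,-.05,.12,88.7)"
```

```text
clock: 9.68
tcp_pos: [0.5874, -0.0711, 0.0343]
orientation: [0.001, -0.7, 0.715, 0.001]
wrist_force: [-0.0, 7.9, 6.0]
finger_gap: 0.0551
grip_force: 4.0
clock: 10.42
tcp_pos: [0.5869, -0.1271, 0.0339]
orientation: [0.0, -0.699, 0.715, 0.0]
wrist_force: [0.2, 3.7, 2.6]
finger_gap: 0.0549
grip_force: 1.8
(507.2010803222656, -324.7514343261719, (36.65552520751953, 87.83187103271484), 0.7704681158065796)
(583.9080810546875, -252.09866333007812, (50.1261100769043, 98.8364028930664), 87.85701751708984)
go [-0.0762  0.0386 -0.0863] [0.    0.    1.571] yaw now 178.71
```

View pics/p3.png

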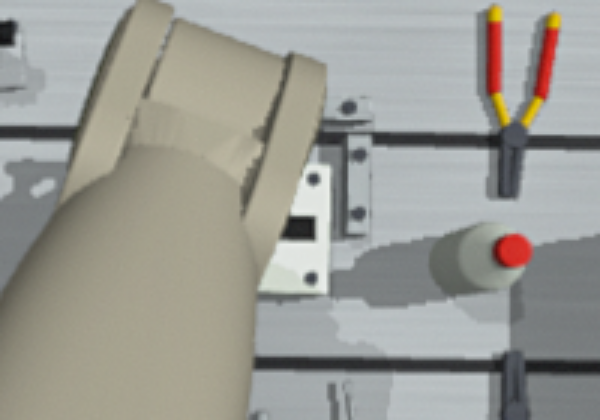

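The nest is about 16 mm from the end stop and square, and its far edge is about 36 mm from the rail. Next I'll back off, lift, and move round to the near side for the push into the rail.

To row units: -0.14 m / 0.5 = -0.28, 0.08 m / 0.5 = 0.16, 0.18 rad / 2 = 0.09.

```bash
python3 nudge.py '[[[-0.05,0,0],[0,0,0]],[[-0.05,0,-0.1],[0,0,0]],[[-0.05,0,-0.22],[0,0,0]],[[-0.05,0,-0.28],[0,0,0.09]],[[0.04,0.06,-0.28],[0,0,0.18]],[[0.12,0.12,-0.28],[0,0,0.27]],[[0.16,0.156,-0.28],[0,0,0.36]],[[0.16,0.156,-0.28],[0,0,0.45]]]' 0.085
python3 nudge.py '[[[0,0,0],[0,0,0.09]],[[0,0,0],[0,0,0.18]],[[0,0,0],[0,0,0.27]],[[0,0,0],[0,0,0.3355]],[[0,0,0],[0,0,0.3355]]]'
python3 -c "
from h import *
go(.506,-.207,.035,88.7)"
```

```text
clock: 11.48
tcp_pos: [0.5052, -0.2075, 0.1731]
orientation: [-0.001, -0.314, 0.949, -0.0]
wrist_force: [-0.1, 0.6, -0.7]
finger_gap: 0.0849
grip_force: 0.0
clock: 12.1
tcp_pos: [0.5066, -0.2059, 0.173]
orientation: [-0.001, 0.011, 1.0, -0.0]
wrist_force: [0.4, 0.4, 0.2]
finger_gap: 0.0851
grip_force: 0.0
go [ 0.0004 -0.001   0.138 ] [-0.001 -0.001  0.001] yaw now 88.74
```

To row units: 0.138 m / 0.5 = 0.276, 0.1 m / 0.5 = 0.2.

```bash
python3 nudge.py '[[[0,-0.002,0.1],[0,0,0]],[[0,-0.002,0.2],[0,0,0]],[[0,-0.002,0.276],[0,0,0]],[[-0.02,-0.002,0.276],[0,0,0]],[[-0.04,-0.002,0.276],[0,0,0]],[[-0.06,-0.002,0.276],[0,0,0]],[[-0.08,-0.002,0.276],[0,0,0]],[[-0.096,-0.002,0.276],[0,0,0]]]'
python3 nudge.py '[[[-0.006,0,0],[0,0,0]],[[-0.012,0,0],[0,0,0]]]'
python3 -c "
from h import *
r=env.read_camera('top')
for v in (178,182): print(nest(r,v,(250,120,417,205))[:4])
cv2.imwrite('pics/p4.png',cv2.resize(r['image'][100:240,300:500,::-1],None,fx=4,fy=4,interpolation=cv2.INTER_CUBIC))"
```

```text
clock: 13.1
tcp_pos: [0.5555, -0.2079, 0.0367]
orientation: [-0.0, 0.011, 1.0, -0.001]
wrist_force: [-7.4, -0.4, 4.5]
finger_gap: 0.085
grip_force: 3.5
clock: 13.35
tcp_pos: [0.5608, -0.2079, 0.0366]
orientation: [-0.001, 0.011, 1.0, -0.0]
wrist_force: [-8.7, -0.0, 6.8]
finger_gap: 0.0849
grip_force: 4.0
(612.6975708007812, -30.173805236816406, (32.231712341308594, 128.05731201171875), 0.9275859594345093)
(654.735107421875, -193.88400268554688, (32.48897171020508, 76.18333435058594), 1.0075894594192505)
```

View pics/p4.png

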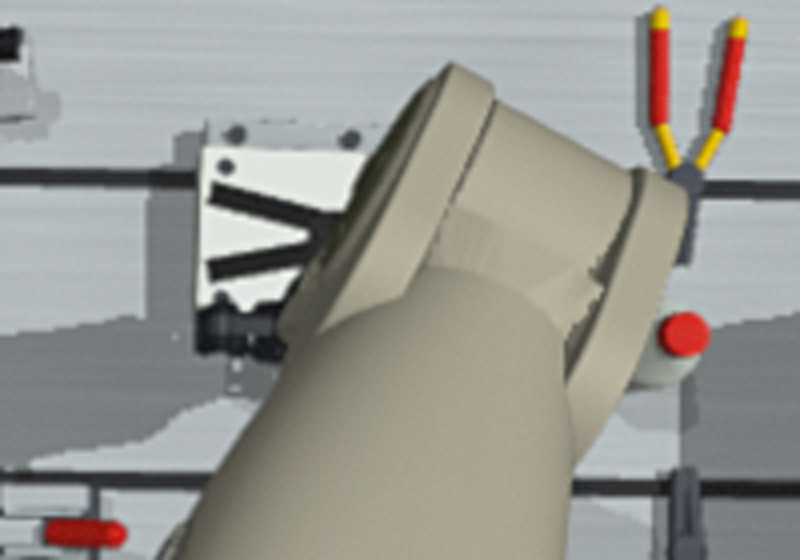

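The block's far edge, at row 148, is nearly on the rail, and the force is still at sliding level. I'll creep on until it rises.

To row units: -0.002 m / 0.5 = -0.004, -0.001 m / 0.5 = -0.002.

```bash
python3 nudge.py '[[[-0.002,0,0],[0,0,0]],[[-0.004,0,0],[0,0,0]]]' | grep -E "tcp|wrist"
python3 nudge.py '[[[-0.002,0,0],[0,0,0]],[[-0.004,0,0],[0,0,0]]]'| grep -E "tcp|wrist"
```

```text
tcp_pos: [0.5615, -0.2079, 0.0365]
wrist_force: [-12.2, -1.1, 8.9]
tcp_pos: [0.5616, -0.2079, 0.0365]
wrist_force: [-18.8, -1.1, 14.6]
```

To row units: -0.13 m / 0.5 = -0.26, -0.11 m / 0.5 = -0.22, -0.9 rad / 2 = -0.45.

```bash
python3 nudge.py '[[[0.04,0,0],[0,0,0]],[[0.05,0,-0.1],[0,0,0]],[[0.04,0,-0.22],[0,0,0]],[[0,0.04,-0.26],[0,0,-0.09]],[[-0.04,0.12,-0.26],[0,0,-0.18]],[[-0.096,0.202,-0.26],[0,0,-0.27]],[[-0.096,0.202,-0.26],[0,0,-0.36]],[[-0.096,0.202,-0.26],[0,0,-0.45]]]' 0.055
python3 nudge.py '[[[0,0,0],[0,0,-0.09]],[[0,0,0],[0,0,-0.18]],[[0,0,0],[0,0,-0.27]],[[0,0,0],[0,0,-0.3355]],[[0,0,0],[0,0,-0.3355]]]'
python3 -c "
from h import *
go(.612,-.106,.035,178.7)
r=env.read_camera('top')
for v in (178,182): print(nest(r,v,(250,120,417,205))[:4])"
```

```text
clock: 14.9
tcp_pos: [0.6176, -0.107, 0.1668]
orientation: [0.002, -0.428, 0.904, -0.001]
wrist_force: [-0.7, -0.2, -0.0]
finger_gap: 0.0548
grip_force: 0.0
clock: 15.52
tcp_pos: [0.6169, -0.108, 0.1667]
orientation: [0.001, -0.699, 0.715, -0.001]
wrist_force: [-0.6, 0.5, -0.8]
finger_gap: 0.0552
grip_force: 0.0
go [-0.0019  0.0055  0.1316] [-0.004 -0.    -0.001] yaw now 178.65
(621.0661010742188, -246.03695678710938, (62.310791015625, 99.50309753417969), 88.4888687133789)
(621.04150390625, -247.00389099121094, (60.3026123046875, 99.4622802734375), 88.53343200683594)
```

To row units: 0.131 m / 0.5 = 0.262, 0.1 m / 0.5 = 0.2.

```bash
python3 nudge.py '[[[-0.004,0.01,0.1],[0,0,0]],[[-0.004,0.01,0.2],[0,0,0]],[[-0.004,0.01,0.262],[0,0,0]],[[0.012,0.01,0.262],[0,0,0]],[[0.028,0.01,0.262],[0,0,0]],[[0.044,0.01,0.262],[0,0,0]],[[0.06,0.01,0.262],[0,0,0]]]'
python3 nudge.py '[[[0.002,0,0],[0,0,0]],[[0.004,0,0],[0,0,0]]]' | grep -E "tcp|wrist"
python3 nudge.py '[[[0.002,0,0],[0,0,0]],[[0.004,0,0],[0,0,0]]]' | grep -E "tcp|wrist"
```

```text
clock: 16.45
tcp_pos: [0.6113, -0.1374, 0.0365]
orientation: [0.002, -0.699, 0.715, -0.001]
wrist_force: [0.8, 6.6, 4.4]
finger_gap: 0.055
grip_force: 3.3
tcp_pos: [0.6112, -0.1391, 0.0364]
wrist_force: [-0.4, 7.2, 5.6]
tcp_pos: [0.6111, -0.1407, 0.0364]
wrist_force: [0.8, 8.2, 5.5]
```

To row units: 0.002 m / 0.5 = 0.004, 0.001 m / 0.5 = 0.002.

```bash
for i in 1; do :; done; python3 nudge.py '[[[0.002,0,0],[0,0,0]],[[0.004,0,0],[0,0,0]]]' | grep -E "tcp|wrist"
python3 nudge.py '[[[0.002,0,0],[0,0,0]],[[0.004,0,0],[0,0,0]]]' | grep -E "tcp|wrist"
python3 nudge.py '[[[0.002,0,0],[0,0,0]],[[0.002,0,0],[0,0,0]]]' | grep -E "tcp|wrist"
```

```text
tcp_pos: [0.611, -0.1427, 0.0365]
wrist_force: [-0.9, 7.1, 5.5]
tcp_pos: [0.611, -0.1434, 0.0365]
wrist_force: [1.0, 12.9, 6.1]
tcp_pos: [0.6109, -0.1434, 0.0365]
wrist_force: [0.2, 13.9, 7.5]
```

The force rise means it's seated on the end stop. I'll back off clear and check.

To row units: -0.32 m / 0.5 = -0.64, -0.26 m / 0.5 = -0.52.

```bash
python3 nudge.py '[[[-0.04,0,0],[0,0,0]],[[-0.06,0,-0.1],[0,0,0]],[[-0.06,0,-0.22],[0,0,0]],[[-0.16,0,-0.32],[0,0,0]],[[-0.28,0,-0.36],[0,0,0]],[[-0.4,0,-0.36],[0,0,0]],[[-0.52,0,-0.36],[0,0,0]],[[-0.64,0,-0.36],[0,0,0]]]'
python3 -c "
from h import *
r=env.read_camera('top')
for v in (176,180,184): n=nest(r,v,(320,120,417,205)); print(n[:4])
print('home 621.4 -223.6 -1.28')
cv2.imwrite('pics/p5.png',cv2.resize(r['image'][110:200,330:440,::-1],None,fx=6,fy=6,interpolation=cv2.INTER_CUBIC))"
```

```text
clock: 18.7
tcp_pos: [0.6169, 0.1747, 0.2153]
orientation: [0.001, -0.699, 0.715, -0.001]
wrist_force: [2.0, 0.1, -0.4]
finger_gap: 0.0548
grip_force: 0.0
(621.642578125, -223.8436279296875, (138.59588623046875, 100.45784759521484), -1.2047271728515625)
(621.2890014648438, -223.56346130371094, (138.3164825439453, 100.03714752197266), -0.915313720703125)
(621.31201171875, -223.66818237304688, (138.2078399658203, 99.97113037109375), -0.9868850708007812)
home 621.4 -223.6 -1.28
```

View pics/p5.png

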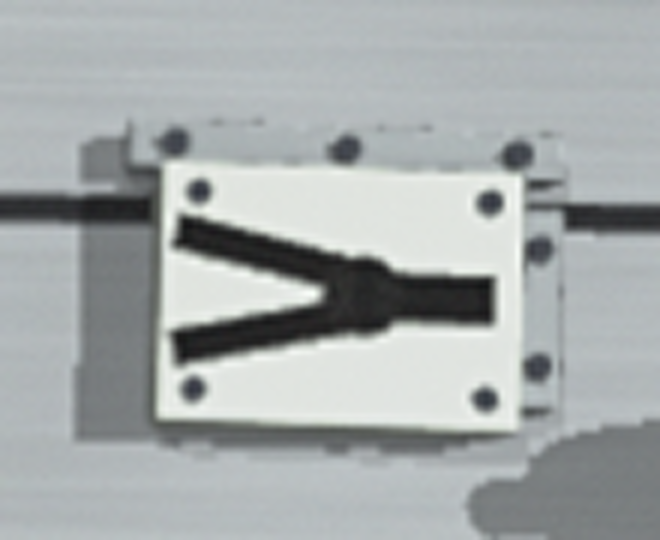

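The block sits in the corner, with its edges along the rail (row 165) and the stop (column 522). The measured pose matches home within about 0.5 mm, and the gripper is clear.

```bash
python3 -c "
from workcell import env
print(env.hand_in())"
```

```text
the job is handed in; nothing more can be done
None
```

The nest block is home in the locating corner, within about 0.5 mm and 0.4° of the home pose I measured from the top camera; I kept the robot and block clear of the attachments and loose tools, backed the gripper off, and handed the job in at about 19 s (no verdict was returned).

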